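Rebuild the oil filter stack and hang its washed bowl to drain

ROBOT

A 6-joint arm with a two-finger parallel gripper is mounted at the origin on the work surface. World frame = base frame: x ahead of the robot, y to its left, z up, the work surface at z = 0. Lengths are in m, angles in rad, forces in N, time in s.
With the tool pointing down it reaches from about 0.375 to 0.9 m from the base axis. Payload 3.1 kg.
Tool frame: the origin (TCP) lies at the very end of the fingers, on their centre line; the grasp point (between the pads) lies 19 mm behind it; z points along the fingers, y is the line along which they close (so a half turn about z gives the same grasp; the last joint's range is limited). The gripper opens to 85 mm and grips with 20 to 120 N. Pads are 22 mm wide; open, the fingers measure 114 mm over their backs; the gripper's body (76 mm by 85 mm) begins 54 mm behind the grasp point. The pads swing forward as they close: fully open they stand 13 mm farther back than shut.
Start: joints at [1.034, 0.527, 1.433, -0, 1.181, -0.178], TCP at [0.219, 0.585, 0.231] pointing down, gripper open.
Joint ranges: [-3.08, 3.08], [-0.75, 2.2], [0.22, 2.44], [-1.43, 4.57], [0, 2.65], [-2.85, 2.85]. Speed limits (rad/s): [2.79, 2.79, 3.14, 3.14, 3.14, 3.14].

INTERFACE

Orientations are given as a unit quaternion [x, y, z, w].
In Python, from workcell import manip gives the robot as it stands. Calls block until the motion is done:
- manip.goto(position, orientation): joint-space move of the TCP to a pose.
- manip.move_straight(position, rate=0.15, orientation=None, contact_N=None): straight line of the TCP; orientation=None keeps the orientation; rate is the mean speed in m/s. With contact_N (N) it stops when the force on the tool has changed by that much, and returns True; else False.
- manip.move_j(angles): joint-space move.
- manip.gripper_to(opening, newtons=None): finger opening in m; newtons is the grip in N (None keeps the last); returns when the fingers have stopped.
- manip.hold(seconds).
- manip.solve_ik(position, orientation): joint angles nearest the present ones, or None.
- manip.state(): the state.
- manip.read_camera(name): name is "scene" or "top"; returns the picture (384x512x3 uint8, red, green, blue); there is no depth.
- manip.camera_params(name): a dict with "intrinsics" (3x3 intrinsics, pixels), "world_from_camera" (4x4, takes a point from camera to world coordinates). Camera axes: x right, y down, z forward; pixel columns grow to the right and rows downward; lengths in m; the calibration is good to about 2 mm. A picture is of the moment at which its call begins. camera_params takes no time and is no camera call.
A pose or a line that the arm cannot do raises manip.MotionError and nothing moves.
- manip.close_job(): hands the job in; it is judged then, once.
The state is a dict: "time": time; "joint_pos": joint angles; "dq": joint speeds; "joint_efforts": joint torques, N m; "tool_pos": TCP position; "tcp_rot": TCP orientation; "contact_force": force on the tool from outside, world axes, zero at the start; "moment": the same for the moment, N m; "gripper_width": finger opening in m; "grasp_force": force on a finger pad.
Only numpy, scipy, OpenCV 4.12 (cv2) and the standard library are available. Lean on these libraries where they do the work, as an engineer would, in place of code of your own. Each camera call takes 0.05 s, during which the arm holds its last target. There are 200 camera calls.

TASK

Rebuild the oil filter on the stud of the aluminium filter head: first the green seat ring, then the clean yellow-and-cream filter element, then the red cap, each lying flat on the one below with the stud through it. Hang the washed blue bowl mouth-down on the orange angled draining peg, pushed on until its floor rests on the peg's tip. Set the parts down rather than dropping them, leave the dirty old element and the tan paper coffee cup where they stand, and let go of everything.

Things in the scene. Friction and masses are not known exactly. Their poses are not given: they have to be found in the camera images.
- head: Filter head, fixed: aluminium block 88 x 88 mm, two brass ports on its +x side, a dark round pad 82 mm across on top; pad face 25 mm above the bench. A vertical steel stud, 14 mm diameter, tapered tip, rises from the pad's middle to 79 mm above the bench. Origin: centre of the underside, on the stud's axis, at bench height; z up.
- stand: Draining stand, fixed: dark steel drip tray 130 x 110 mm, rim 18 mm high, with one orange round peg, 18 mm diameter, 100 mm long, rounded tip, leaning 20 degrees from vertical, roughly towards the robot. Origin: the very tip of the peg, 105 mm above the bench; z vertical. Foot to tip runs along (-0.342, 0, 0.940) in the stand's frame; the tray's centre is 20 mm to +x of the tip.
- seat: Green seat ring, flat, 56 mm in diameter, 12 mm high, 24 mm hole. Loose, lying flat. Origin: centre of the underside; z up. 50 g.
- element: Clean filter element, cream pleats between yellow ends: a thick ring 60 mm in diameter, 34 mm high, 24 mm hole through it. Loose, standing upright. Origin: centre of the underside; z up. 60 g.
- cap: Red cap ring, 46 mm in diameter, 16 mm high, 24 mm hole through it. Loose, lying flat. Origin: centre of the underside; z up. 70 g.
- bowl: Blue round cup standing mouth-down, a small steel disc on its closed end: outside 60 mm diameter, 72 mm high; inside 52 mm diameter, 66 mm deep. Loose, 160 g. Origin: centre of the inside floor, 66 mm above the rim, 6 mm below the closed end's outer face; z points from mouth to closed end (up at the start). It fits the peg loosely and sags a little on it once released.
- old_element: Dirty old filter element, dark brown all over, same shape and size as the clean one (60 mm diameter, 34 mm high). Loose; to be left where it stands. Origin: centre of the underside.
- paper_cup: Tan paper coffee cup, empty, standing upright on the bench on the far side: 70 mm across the rim, 100 mm high. Loose and light; to be left where it stands. Origin: centre of the underside.
Not all that is in view belongs to the job. Of the things like the seat, leave any that is black; of the rest the larger one is meant.

How it is judged:
At the end, for the whole second after the job is handed in: On the stud: seat, clean element, cap, undersides 25, 37, 71 mm above the head's underside (each within 4 mm, 9 mm of the axis, 0.12 rad of level). Bowl: inner floor centre within 24 mm of the peg tip, closed end up within 0.6 rad. All at rest (20 mm/s), released (z of seat in the frame of head between 0.021 and 0.029 m and horizontal distance between each of seat, element, cap and head below 0.009 m and angle between each of seat, element, cap's own z axis and vertical below 0.12 rad and z of element in the frame of head between 0.033 and 0.041 m and z of cap in the frame of head between 0.067 and 0.075 m and distance between bowl and stand below 0.024 m and angle between bowl's own z axis and vertical below 0.6 rad and linear speed of each of seat, element, cap, bowl below 0.02 m/s and contact force between the fingers and seat below 0.1 N and contact force between the fingers and element below 0.1 N and contact force between the fingers and cap below 0.1 N and contact force between the fingers and bowl below 0.1 N); the robot touches nothing.
It fails at once if the dirty old element is moved by more than 20 mm (distance of old_element from where it was at the start of the episode above 0.02 m).
It fails at once if the coffee cup is moved by more than 20 mm (distance of paper_cup from where it was at the start of the episode above 0.02 m).
It fails at once if a part is dropped (it moves faster than 0.6 m/s, a fall of about 18 mm, out of the fingers) ((linear speed of seat above 0.6 m/s and contact force between the fingers and seat below 0.05 N) or (linear speed of element above 0.6 m/s and contact force between the fingers and element below 0.05 N) or (linear speed of cap above 0.6 m/s and contact force between the fingers and cap below 0.05 N) or (linear speed of bowl above 0.6 m/s and contact force between the fingers and bowl below 0.05 N)).
It also fails if it takes over 112 s, if anything falls off the work surface, if the arm or the gripper's body presses on something with over 40 N, if the wrist force passes 120 N, or if a joint passes its speed limit or range.

## Working session

There is one attempt and no reset: what is moved stays moved. The work goes in short steps, each a Python script; the robot and the scene stay as the last script left them, time stands still between calls to the robot, and variables do not carry over. Pictures are saved under pics/ and viewed, at most 14 in all, crops included, and the job is handed in when it is done.

```bash
mkdir -p pics; python3 - <<'E'
from workcell import manip
import cv2
for n in("scene","top"):
    cv2.imwrite(f"pics/{n}0.png",manip.read_camera(n)[:,:,::-1]); p=manip.camera_params(n); print(n,p["intrinsics"],p["world_from_camera"])
print(manip.state())
E
```

```text
scene [[478.87541395   0.         263.41296552]
 [  0.         478.87541395 188.09259038]
 [  0.           0.           1.        ]] [[ 0.84736804  0.34873695 -0.40043718  1.15806251]
 [ 0.53092018 -0.5428573   0.65071478 -0.93621212]
 [ 0.00954804 -0.76399509 -0.64515141  0.99744603]
 [ 0.          0.          0.          1.        ]]
top [[493.99840217   0.         256.3033023 ]
 [  0.         493.99840217 187.47801801]
 [  0.           0.           1.        ]] [[ 0.08292825 -0.97581595  0.20225267  0.36458076]
 [-0.99655168 -0.08063877  0.01954831 -0.00308525]
 [-0.00276614 -0.20317635 -0.97913825  1.19376383]
 [ 0.          0.          0.          1.        ]]
{'time': 0.1, 'joint_pos': array([ 1.03348191e+00,  5.28394057e-01,  1.43376067e+00,  1.38386178e-05,
        1.18136334e+00, -1.78494220e-01]), 'dq': array([-6.22972200e-04, -1.73913461e-03, -3.64665013e-03, -7.21347789e-05,
        1.41765938e-03,  5.75606691e-04]), 'joint_efforts': array([ 5.11620347e-04, -4.43306029e+01, -1.78586018e+01, -2.22160679e-04,
        3.84473620e-03,  6.30802461e-06]), 'tool_pos': array([0.21912159, 0.58466241, 0.23042293]), 'tcp_rot': array([ 1.78451681e-01,  9.83948205e-01, -8.99459822e-04, -3.43240480e-04]), 'contact_force': array([-0.00816029, -0.44777988, -0.26661947]), 'moment': array([-0.0378633 ,  0.01052543, -0.0137831 ]), 'grasp_force': 0.0, 'gripper_width': 0.08547795837069011}
```

View pics/scene0.png

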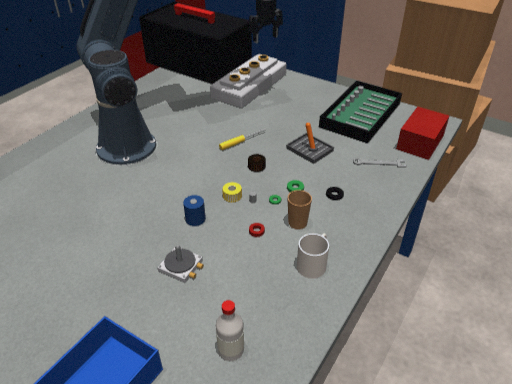

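View pics/top0.png

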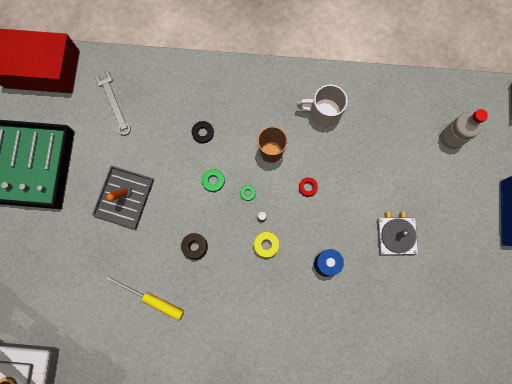

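The scene view and the top view agree. In the top view (col, row): head (398,236), stand peg (118,194), bowl (330,263), clean element (266,245), larger green ring, which is the seat (213,180), cap (308,187). To leave alone: old element (194,246), paper cup (272,145) and the small green ring (248,193). Next I'll fit silhouettes in both cameras.

```bash
cat > loc.py <<'E'
import numpy as np, cv2
from scipy.optimize import least_squares
from workcell import manip
P={n:manip.camera_params(n) for n in("scene","top")}
def proj(n,X):
    T=np.linalg.inv(P[n]["world_from_camera"]); c=np.atleast_2d(X)@T[:3,:3].T+T[:3,3]
    u=c@P[n]["intrinsics"].T; return u[:,:2]/u[:,2:]
A=np.linspace(0,2*np.pi,72); C=np.c_[np.cos(A),np.sin(A),0*A]
def cyl(p,r,z0,z1,r2=None):
    return np.vstack([C*r+[p[0],p[1],z0],C*(r2 or r)+[p[0],p[1],z1]])
def peg(p):
    c,s=np.cos(p[2]),np.sin(p[2]); R=np.array([[c,-s,0],[s,c,0],[0,0,1]])
    d=R@[-.342,0,.94]; t=np.array([p[0],p[1],.105]); S=[]
    B=np.random.default_rng(0).normal(size=(300,3)); B/=np.linalg.norm(B,axis=1)[:,None]
    return np.vstack([t-d*.009+B*.009, t-d*.091+B*.009])
def hullstats(pts):
    h=cv2.convexHull(pts.astype(np.float32)); m=cv2.moments(h); 
    return np.array([m['m10'],m['m01']])/m['m00'], m['m00'], np.array([m['mu20'],m['mu11'],m['mu02']])/m['m00']
def blob(img,seed,hue,smin=90,vmin=30,rad=45,sat=None,vmax=255,smax=255):
    hsv=cv2.cvtColor(img,cv2.COLOR_RGB2HSV)
    lo,hi=hue; H=hsv[...,0].astype(int)
    k=((H>=lo)&(H<=hi)) if lo<=hi else ((H>=lo)|(H<=hi))
    k&=(hsv[...,1]>=smin)&(hsv[...,1]<=smax)&(hsv[...,2]>=vmin)&(hsv[...,2]<=vmax)
    yy,xx=np.mgrid[:384,:512]; k&=np.hypot(xx-seed[0],yy-seed[1])<rad
    cs,_=cv2.findContours(k.astype(np.uint8),cv2.RETR_EXTERNAL,cv2.CHAIN_APPROX_NONE)
    c=max(cs,key=cv2.contourArea); m=np.zeros((384,512),np.uint8); 
    cv2.drawContours(m,[cv2.convexHull(c)],-1,1,-1); M=cv2.moments(m,True)
    return np.array([M['m10'],M['m01']])/M['m00'], M['m00'], np.array([M['mu20'],M['mu11'],M['mu02']])/M['m00']
def fit(model,b,p0,shape=False):
    def f(p):
        r=[]
        for n in b:
            s=hullstats(proj(n,model(p))); r+=list(s[0]-b[n][0])
            if shape: r+=list((s[2]-b[n][2])/6)
        return r
    q=least_squares(f,p0,x_scale=.01 if not shape else [.01,.01,.3],diff_step=1e-4)
    return q.x,np.round(q.fun,2),{n:(round(hullstats(proj(n,model(q.x)))[1]),round(b[n][1])) for n in b}
E
cat > m1.py <<'E'
from loc import *
I={n:cv2.imread(f"pics/{n}0.png")[:,:,::-1].copy() for n in P}
J={ 'seat':((50,75),(296,187),(213,180),.028,.012,{}),
 'element':((20,35),(232,192),(266,245),.030,.034,dict(smin=60,vmin=60)),
 'cap':((170,8),(257,230),(308,187),.023,.016,{}),
 'bowl':((100,130),(195,210),(330,263),.030,.072,{}),
 'cup':((5,22),(299,210),(272,145),.025,.1,dict(vmin=40,smin=70))}
R=dict(seat=20,element=22,cap=20,bowl=35,cup=33)
for k,(h,s,t,r,H,kw) in J.items():
    bs={n:blob(I[n],c,h,rad=R[k] if k!='seat' else 16,**kw) for n,c in(("scene",s),("top",t))}
    m=lambda p:cyl(p,r,0,H,.035 if k=='cup' else None)
    for sub in (["scene","top"],["scene"],["top"]):
        print(k,sub,*fit(m,{n:bs[n] for n in sub},[.6,.0]))
bs={n:blob(I[n],c,(5,18),smin=140,vmin=60,rad=25) for n,c in(("scene",(311,137)),("top",(118,194)))}
for y in(0,.5,-.5): print('peg',*fit(peg,bs,[.5,.33,y],True))
# head pad + block + tray crops
a=cv2.resize(I['top'][195:280,355:440],None,fx=4.5,fy=4.5,interpolation=cv2.INTER_CUBIC)
b=cv2.resize(I['scene'][235:290,145:215],None,fx=5.5,fy=5.5,interpolation=cv2.INTER_CUBIC)
o=np.zeros((400,780,3),np.uint8);o[:a.shape[0],:a.shape[1]]=a;o[:b.shape[0],390:390+b.shape[1]]=b
cv2.imwrite("pics/head.png",o[:,:,::-1])
E
python3 m1.py
```

```text
seat ['scene', 'top'] [0.6203126  0.12987106] [-0.22 -0.07 -0.04 -0.17] {'scene': (200, 160), 'top': (422, 407)}
seat ['scene'] [0.62106352 0.12996038] [-0.  0.] {'scene': (200, 160)}
seat ['top'] [0.61989357 0.12972916] [-0. -0.] {'top': (422, 407)}
element ['scene', 'top'] [ 0.47198746 -0.01426597] [-0.41 -0.62  0.11 -0.41] {'scene': (343, 357), 'top': (536, 573)}
element ['scene'] [ 0.4747895  -0.01603734] [ 0. -0.] {'scene': (344, 357)}
element ['top'] [ 0.47099943 -0.0140731 ] [-0. -0.] {'top': (536, 573)}
cap ['scene', 'top'] [ 0.62331107 -0.10528444] [-0.35 -0.48  0.12 -0.41] {'scene': (201, 186), 'top': (298, 303)}
cap ['scene'] [ 0.62523709 -0.10639698] [ 0. -0.] {'scene': (201, 186)}
cap ['top'] [ 0.62226916 -0.10506336] [-0. -0.] {'top': (298, 303)}
bowl ['scene', 'top'] [ 0.44024914 -0.16087045] [-0.33 -0.34  0.02 -0.3 ] {'scene': (593, 571), 'top': (656, 649)}
bowl ['scene'] [ 0.44198808 -0.16151954] [-0. -0.] {'scene': (594, 571)}
bowl ['top'] [ 0.43956707 -0.16086291] [-0.  0.] {'top': (656, 649)}
cup ['scene', 'top'] [ 0.70546906 -0.00894892] [-0.65 -1.16  0.34 -0.83] {'scene': (759, 784), 'top': (823, 886)}
cup ['scene'] [ 0.70949289 -0.01232679] [ 0. -0.] {'scene': (763, 784)}
cup ['top'] [ 0.70333888 -0.00829961] [ 0. -0.] {'top': (822, 886)}
peg [5.40550169e-01 3.43919079e-01 6.69180474e-08] [-0.35 -0.6   0.15  0.53  0.59  0.04 -0.31 -1.59  0.18 -0.01] {'scene': (132, 139), 'top': (141, 175)}
peg [ 0.54084286  0.34708063 -0.19916351] [-0.38 -0.56 -0.02  0.23  1.1   0.06 -0.32 -0.37  0.09 -0.17] {'scene': (134, 139), 'top': (155, 175)}
peg [ 0.54083876  0.34708625 -0.19890335] [-0.38 -0.56 -0.02  0.23  1.1   0.06 -0.32 -0.37  0.09 -0.17] {'scene': (134, 139), 'top': (155, 175)}
```

View pics/head.png

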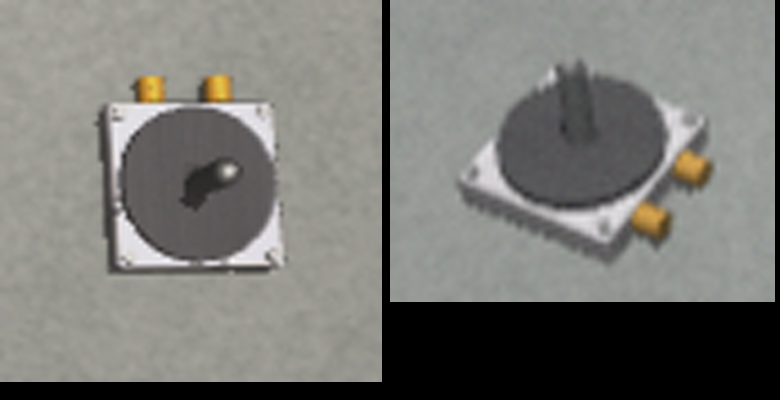

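The crop shows the pad disc centred at about (398.5,235.5) in the top view and (179.6,260.4) in the scene view. The block is square to the world, with its ports on +x. I'll now refine the head, the stand yaw (using the tray) and the old element.

```bash
cat > m2.py <<'E'
from loc import *
I={n:cv2.imread(f"pics/{n}0.png")[:,:,::-1].copy() for n in P}
z=np.zeros(3)
hb={"scene":((179.6,260.4),1,z),"top":((398.5,235.5),1,z)}
for sub in(["scene","top"],["scene"],["top"]): print('head',*fit(lambda p:cyl(p,.041,.0249,.025),{n:hb[n] for n in sub},[.5,-.3])[:2])
for n,c in(("scene",(257,162)),("top",(194,246))): 
    b=blob(I[n],c,(0,179),smin=0,vmin=0,vmax=60,rad=18); print('old',*fit(lambda p:cyl(p,.03,0,.034),{n:b},[.5,.1]))
def tray(p):
    c,s=np.cos(p[2]),np.sin(p[2]); 
    B=np.array([[.02+i*.065,j*.055,k] for i in(-1,1) for j in(-1,1) for k in(0,.018)])
    return np.c_[p[0]+c*B[:,0]-s*B[:,1],p[1]+s*B[:,0]+c*B[:,1],B[:,2]]
tb={n:blob(I[n],c,(0,179),smin=0,vmin=0,vmax=85,rad=r) for n,c,r in(("scene",(310,149),26),("top",(124,198),37))}
for sub in(["scene","top"],["scene"],["top"]): print('tray',*fit(tray,{n:tb[n] for n in sub},[.54,.345,-.25],True))
pb={n:blob(I[n],c,(5,18),smin=140,vmin=60,rad=25) for n,c in(("scene",(311,137)),("top",(118,194)))}
for yaw in(-.2,-.3): 
  for n in pb: print('peg',yaw,*fit(lambda p:peg([p[0],p[1],yaw]),{n:pb[n]},[.54,.345]))
E
python3 m2.py
```

```text
head [ 0.52043937 -0.3257186 ] [-0.59 -1.24  0.43 -0.85]
head [ 0.52456064 -0.32823401] [-0.  0.]
head [ 0.51834126 -0.32475153] [ 0. -0.]
old [0.45852399 0.15322605] [-0. -0.] {'scene': (291, 272)}
old [0.45128296 0.15623786] [0. 0.] {'top': (560, 509)}
tray [ 0.56173258  0.36599606 -0.69515539] [ 5.17 -0.58 -2.87  0.28  1.31  1.93  2.67  9.15  6.95 14.42] {'scene': (832, 833), 'top': (2485, 1195)}
tray [ 0.54421062  0.34517506 -0.26191775] [-0.   -0.05  0.23  0.19  0.3 ] {'scene': (853, 833)}
tray [ 0.5712878   0.37252524 -0.77525217] [ 0.25 -0.9   9.91  6.91 13.67] {'top': (2483, 1195)}
peg -0.2 [0.54360706 0.34471734] [0. 0.] {'scene': (134, 139)}
peg -0.2 [0.5400755  0.34712822] [-0. -0.] {'top': (155, 175)}
peg -0.3 [0.54398672 0.34637838] [ 0. -0.] {'scene': (135, 139)}
peg -0.3 [0.54048589 0.34872147] [-0.  0.] {'top': (162, 175)}
```

```bash
cat > rob.py <<'E'
import numpy as np
from scipy.spatial.transform import Rotation as Rn
from workcell import manip as m
POS=dict(seat=(.620,.130),element=(.472,-.0145),cap=(.623,-.105),bowl=(.440,-.161),head=(.520,-.3255))
TIP=np.array([.5415,.347,.105]); YAW=-.26
def down(b):
    """tool down, closing line at world angle b (mod pi), half turn chosen near q1"""
    y=np.array([np.cos(b),np.sin(b),0]); z=np.array([0,0,-1.]); return Rn.from_matrix(np.c_[np.cross(y,z),y,z]).as_quat()
def st(tag=""):
    s=m.state(); print(tag,"t%.1f"%s['time'],np.round(s['tool_pos'],4),"w%.4f"%s['gripper_width'],"g%.1f"%s['grasp_force'],"F",np.round(s['contact_force'],1)); return s
def up(z=.2):
    p=m.state()['tool_pos'].copy(); p[2]=z; m.move_straight(p,rate=.25)
E
python3 - <<'E'
from rob import *
q=down(0.); x,y=POS['seat']
m.gripper_to(.070,30); m.goto([x,y,.12],q); st()
m.move_straight([x,y,.03],.2); c=m.move_straight([x,y,-.012],.03,contact_N=4); s=st(c)
E
```

```text
t2.6 [0.6197 0.1312 0.1203] w0.0705 g0.0 F [ 0.2 -0.3  0.5]
True t4.3 [ 0.6198  0.13   -0.0076] w0.0701 g2.3 F [-0.8 -0.6  4.2]
```

```bash
python3 - <<'E'
from rob import *
import cv2
x,y=POS['seat']; hx,hy=POS['head']
m.move_straight([x,y,-.0035],.05); m.gripper_to(.03,35); st('grip')
m.move_straight([x,y,.2],.2); st('up')
m.goto([hx,hy,.15],down(0.)); m.move_straight([hx,hy,.095],.1); m.hold(.3); st('above')
a=cv2.resize(m.read_camera("top")[180:290,340:450],None,fx=4,fy=4); b=cv2.resize(m.read_camera("scene")[215:295,130:230],None,fx=3.5,fy=3.5)
o=np.zeros((440,800,3),np.uint8); o[:440,:440]=a; o[:280,445:795]=b; cv2.imwrite("pics/s1.png",o[:,:,::-1])
E
```

```text
grip t4.9 [ 0.6202  0.13   -0.0034] w0.0534 g38.1 F [0.1 0.1 2.3]
up t6.0 [0.6189 0.1299 0.1987] w0.0535 g37.8 F [-0.1  0.1 -0.6]
above t8.8 [ 0.5203 -0.3258  0.0957] w0.0535 g37.8 F [-0.2  1.  -0.2]
```

View pics/s1.png

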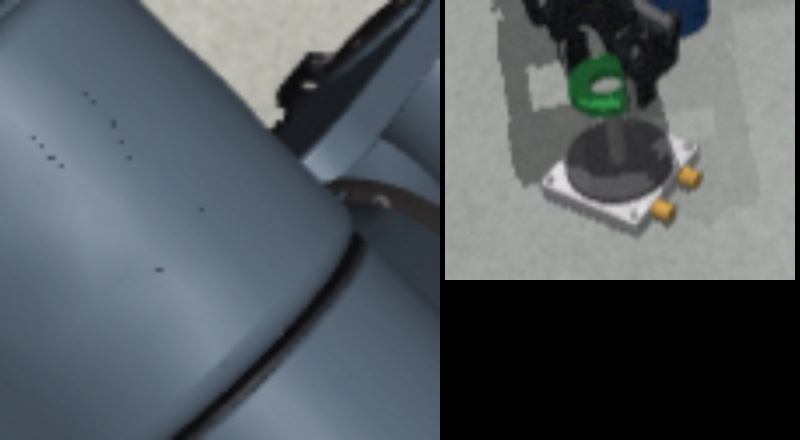

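The ring is held level above the stud, with its hole at about (605,85) and the stud top just below it. I'll lower it with contact guarding.

```bash
python3 - <<'E'
from rob import *
hx,hy=POS['head']
c=m.move_straight([hx,hy,.030],.05,contact_N=4); st(c)
if not c: c=m.move_straight([hx,hy,.018],.02,contact_N=4); st(c)
E
```

```text
False t10.3 [ 0.5203 -0.3257  0.0304] w0.0538 g37.8 F [ 0.1  0.2 -0.8]
True t10.8 [ 0.52   -0.3255  0.0216] w0.0538 g38.3 F [-0.2 -0.8  3.5]
```

```bash
python3 - <<'E'
from rob import *
import cv2
x,y=POS['element']; hx,hy=POS['head']; q=down(-np.pi/2)
m.gripper_to(.072,35); up(.2)
m.goto([x,y,.12],q); st()
m.move_straight([x,y,.004],.12,contact_N=5); st('low'); m.gripper_to(.03,35); st('grip')
m.move_straight([x,y,.2],.2); st('up')
a=cv2.resize(m.read_camera("top")[180:290,340:450],None,fx=4,fy=4,interpolation=2); b=cv2.resize(m.read_camera("scene")[150:300,130:290],None,fx=2.2,fy=2.2,interpolation=2)
o=np.zeros((440,800,3),np.uint8); o[:440,:440]=a; o[:b.shape[0],445:445+b.shape[1]]=b; cv2.imwrite("pics/s2.png",o[:,:,::-1])
E
```

```text
t13.8 [ 0.4723 -0.0148  0.1197] w0.0720 g0.0 F [-0.3  0.8  0.2]
low t14.9 [ 0.4724 -0.0146  0.0044] w0.0719 g0.0 F [ 0.1  0.  -1.2]
grip t15.2 [ 0.4725 -0.0146  0.0051] w0.0578 g36.5 F [0.2 0.2 7. ]
up t16.3 [ 0.4711 -0.0143  0.1992] w0.0579 g37.5 F [ 0.2 -0.7 -1.1]
```

View pics/s2.png

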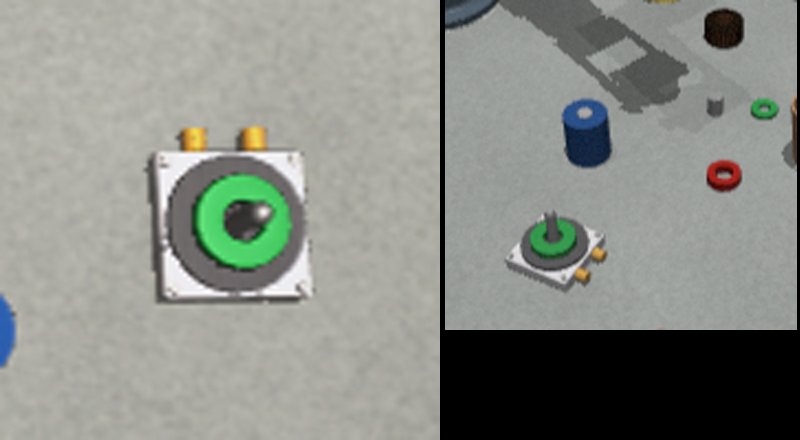

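The seat lies flat, and its offset from the stud axis is about 1 mm after correcting for parallax (ring centre (243,221), pad centre (236,223)). The element is in the gripper, so I'll place it.

```bash
python3 - <<'E'
from rob import *
hx,hy=POS['head']; hy+=.0005
m.goto([hx,hy,.15],down(-np.pi/2)); m.move_straight([hx,hy,.11],.1); m.hold(.3); st('above')
c=m.move_straight([hx,hy,.050],.05,contact_N=4); st(c)
if not c: c=m.move_straight([hx,hy,.038],.02,contact_N=4); st(c)
E
```

```text
above t18.4 [ 0.5203 -0.3253  0.1106] w0.0577 g37.5 F [-0.8  0.3 -0.6]
False t19.8 [ 0.5202 -0.3252  0.0504] w0.0575 g37.5 F [ 0.2 -0.3 -0.6]
True t20.2 [ 0.52   -0.3251  0.0422] w0.0578 g37.8 F [-0.5 -0.6  3.8]
```

```bash
python3 - <<'E'
from rob import *
x,y=POS['cap']; hx,hy=POS['head']; q=down(0.)
m.gripper_to(.072,35); up(.2)
m.gripper_to(.062,35); m.goto([x,y,.12],q); st()
m.move_straight([x,y,.0],.12,contact_N=5); st('low'); m.gripper_to(.03,35); st('grip')
z0=m.state()['tool_pos'][2]
m.move_straight([x,y,.2],.2); st('up')
m.goto([hx,hy,.19],q); m.move_straight([hx,hy,.14],.1); m.hold(.3); st('above')
c=m.move_straight([hx,hy,.080],.05,contact_N=4); st(c)
if not c: c=m.move_straight([hx,hy,.067+z0],.02,contact_N=4); st(c)
E
```

```text
t22.7 [ 0.6232 -0.1056  0.12  ] w0.0620 g0.0 F [-0.5 -0.4 -0.4]
low t23.8 [ 0.6237 -0.1053  0.0008] w0.0622 g0.0 F [ 0.1 -0.3 -0.1]
grip t24.1 [ 0.6239 -0.1053  0.0013] w0.0435 g36.1 F [-0.7 -1.   4.8]
up t25.3 [ 0.622  -0.1047  0.1986] w0.0438 g35.7 F [ 0.3  0.2 -1.4]
above t27.2 [ 0.5203 -0.3258  0.1407] w0.0442 g35.7 F [-0.3 -0.2 -0.4]
False t28.5 [ 0.5202 -0.3257  0.0804] w0.0441 g35.7 F [-0.4  0.2 -0.1]
True t29.0 [ 0.5201 -0.3256  0.0725] w0.0438 g36.2 F [ 0.1 -0.   4.2]
```

```bash
cat >> rob.py <<'E'
d=Rn.from_euler('z',YAW).apply([-.342,0,.9397]); 
yv=Rn.from_euler('z',YAW).apply([0,1,0])
QS=Rn.from_matrix(np.c_[np.cross(yv,-d),yv,-d]).as_quat()
ZT=.0222
def stand(h): return TIP-d*(.066-ZT)+d*h   # h: floor height above tip along the peg
E
python3 - <<'E'
from rob import *
import cv2
x,y=POS['bowl']
m.gripper_to(.068,35); up(.2)
m.gripper_to(.076,60); m.goto([x,y,.16],down(-.35)); st()
m.move_straight([x,y,.0215],.12,contact_N=5); st('low'); m.gripper_to(.03,60); st('grip')
m.move_straight([x,y,.24],.2); st('up')
p=stand(.10); print(p, m.solve_ik(p,QS), m.solve_ik(stand(0),QS))
a=cv2.resize(m.read_camera("top")[180:290,340:450],None,fx=4,fy=4,interpolation=2); b=cv2.resize(m.read_camera("scene")[150:300,130:290],None,fx=2.2,fy=2.2,interpolation=2)
o=np.zeros((440,800,3),np.uint8); o[:440,:440]=a; o[:b.shape[0],445:445+b.shape[1]]=b; cv2.imwrite("pics/s3.png",o[:,:,::-1])
E
```

```text
t31.0 [ 0.4417 -0.1624  0.1604] w0.0762 g0.0 F [-0.4  0.5  0.2]
low t32.3 [ 0.4404 -0.1613  0.022 ] w0.0759 g0.0 F [ 1.  -0.7 -0.1]
grip t32.6 [ 0.4405 -0.1613  0.0225] w0.0579 g63.8 F [-0.8  0.1  5.6]
up t33.9 [ 0.4391 -0.1604  0.239 ] w0.0579 g64.3 F [-0.   0.6 -2. ]
[0.5229256  0.35194119 0.15781114] [ 0.53068414  0.57447551  1.66007452 -0.38965986  0.69445101 -0.50553573] [ 0.48875678  0.74037581  1.65803563 -0.4761994   0.53270821 -0.43484343]
```

View pics/s3.png

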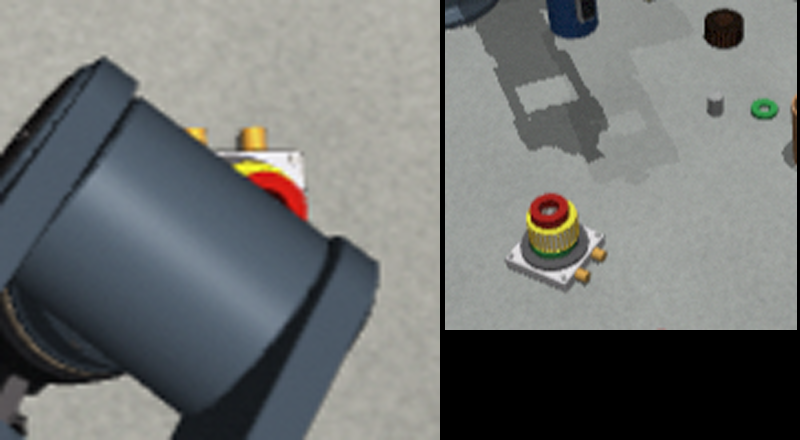

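The stack stands level and complete: red cap at (550,210) on the yellow element on the green ring. The bowl is held, so I'll move it to the peg.

```bash
python3 - <<'E'
from rob import *
import cv2
m.goto(stand(.15),QS); m.move_straight(stand(.085),.1); m.hold(.3); s=st('hover'); print(stand(.085))
a=cv2.resize(m.read_camera("top")[150:250,60:180],None,fx=3.2,fy=3.2,interpolation=2); b=cv2.resize(m.read_camera("scene")[85:175,260:370],None,fx=3.6,fy=3.6,interpolation=2)
o=np.zeros((330,800,3),np.uint8); o[:320,:384]=a; o[:b.shape[0],390:390+b.shape[1]]=b; cv2.imwrite("pics/s4.png",o[:,:,::-1])
E
```

```text
hover t37.0 [0.5279 0.3509 0.1444] w0.0575 g64.3 F [ 0.3 -0.6 -2.3]
[0.52788318 0.35062237 0.14371564]
```

View pics/s4.png

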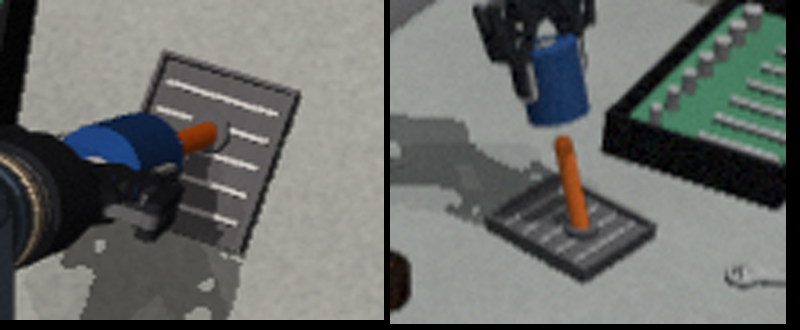

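The bowl's mouth, at about (562,122) in the right crop, lines up with the peg tip at (562,142), and the axes look parallel in both views. I'll push it on, guarded.

```bash
python3 - <<'E'
from rob import *
c=m.move_straight(stand(.010),.06,contact_N=4); st(c)
if not c: c=m.move_straight(stand(-.006),.02,contact_N=4); s=st(c); print("h",(s['tool_pos']-stand(0))@d)
E
```

```text
False t38.5 [0.5528 0.3442 0.0737] w0.0576 g64.3 F [ 0.1  0.2 -1.3]
True t39.0 [0.556  0.3431 0.0637] w0.0580 g65.2 F [-0.9  0.2  4.4]
h -0.00018396114366483655
```

```bash
python3 - <<'E'
from rob import *
import cv2
m.gripper_to(.064,20); m.hold(.5); m.gripper_to(.082); m.hold(.3); st('open')
m.move_straight(stand(.14),.1); m.goto([.42,.05,.40],down(0.)); m.hold(.5); st()
a=cv2.resize(m.read_camera("top")[100:300,50:450],None,fx=2,fy=2,interpolation=2); b=m.read_camera("scene")
cv2.imwrite("pics/e1.png",a[:,:,::-1])
o=np.zeros((330,800,3),np.uint8); o[:324,:396]=cv2.resize(b[85:175,260:370],None,fx=3.6,fy=3.6,interpolation=2); o[:320,400:]=cv2.resize(b[215:295,130:230],None,fx=4,fy=4,interpolation=2)
cv2.imwrite("pics/e2.png",o[:,:,::-1])
E
```

```text
open t40.4 [0.5549 0.3427 0.0626] w0.0819 g0.0 F [ 0.2  0.4 -0.2]
 t43.9 [0.42   0.0501 0.3999] w0.0822 g0.0 F [ 0.4 -0.3 -0.3]
```

View pics/e1.png

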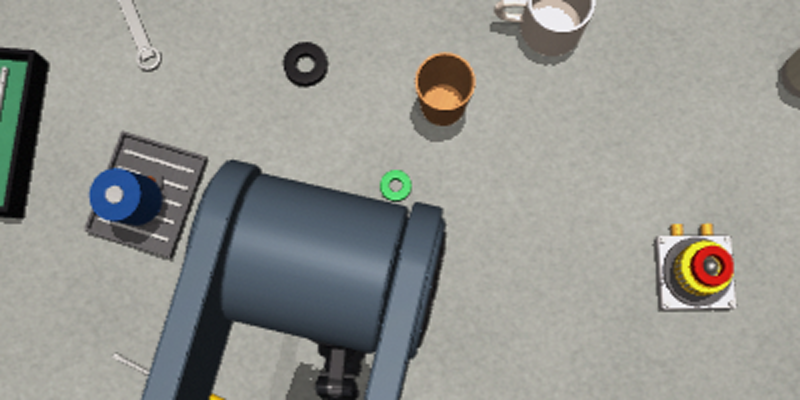

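View pics/e2.png

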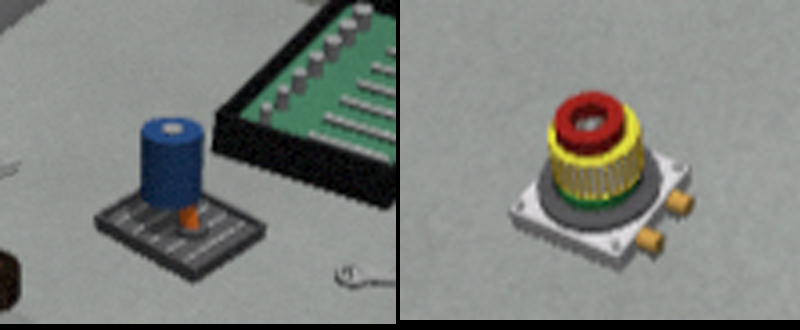

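The bowl hangs nearly upright on the peg and the stack is level, with the stud tip visible in the cap's hole. I'll check the offsets numerically, then hand in.

```bash
python3 - <<'E'
from loc import *
I={n:manip.read_camera(n) for n in P}; ok=True
H=dict(scene=np.array([.5246,-.3282]),top=np.array([.5183,-.3248]))
for n,c in(("scene",(177,244)),("top",(405,233))):
    x=fit(lambda p:cyl(p,.023,.071,.087),{n:blob(I[n],c,(170,8),rad=20)},[.52,-.33]); print('cap',n,x[0]-H[n],x[1:])
for n,c in(("scene",(308,130)),("top",(110,197))):
    x=fit(lambda p:cyl(p,.030,.045,.111),{n:blob(I[n],c,(100,130),rad=35)},[.54,.35]); print('bowl',n,x)
E
```

```text
cap scene [-0.00409712  0.00193008] (array([ 0., -0.]), {'scene': (259, 228)})
cap top [ 0.00087886 -0.00135644] (array([-0., -0.]), {'top': (371, 342)})
bowl scene (array([0.54867094, 0.33858928]), array([-0.,  0.]), {'scene': (406, 409)})
bowl top (array([0.54220482, 0.34620013]), array([-0., -0.]), {'top': (787, 829)})
```

The cap is within about 4 mm of the axis (9 mm allowed) and the bowl within about 10 mm of the tip (24 mm allowed).

```bash
python3 -c "
from workcell import manip
print(manip.close_job())"
```

```text
the job is handed in; nothing more can be done
None
```

The job is handed in at about 44 s of the 112 s allowed: seat, element and cap are stacked on the stud, the bowl hangs on the peg, everything is released, and the old element and paper cup were not touched; no verdict was returned.

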